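Gauge a peg rail against a flip stop

ROBOT

A 6-joint arm with a two-finger parallel gripper is mounted at the origin on the work surface. World frame = base frame: x ahead of the robot, y to its left, z up, the work surface at z = 0. Lengths are in m, angles in rad, forces in N, time in s.
With the tool pointing down it reaches from about 0.275 to 1 m from the base axis. Payload 8.4 kg.
Tool frame: the origin (TCP) lies between the finger pads; the fingertips stand 8 mm ahead of it and the grasp point (between the pads) lies 11 mm behind it; z points along the fingers, y is the line along which they close (so a half turn about z gives the same grasp; the last joint's range is limited). The gripper opens to 85 mm and grips with 20 to 120 N. Pads are 22 mm wide; open, the fingers measure 114 mm over their backs; the gripper's body (76 mm by 85 mm) begins 54 mm behind the grasp point. The pads swing forward as they close: fully open they stand 13 mm farther back than shut.
Start: joints at [-1.263, 0.353, 1.633, -0, 1.155, -0.002], TCP at [0.191, -0.595, 0.239] pointing down, gripper open.
Joint ranges: [-2.63, 2.63], [-0.92, 2.1], [0.06, 2.66], [-1.3, 4.44], [0, 2.69], [-3.02, 3.02]. Speed limits (rad/s): [2.22, 2.22, 2.79, 3.14, 3.14, 3.14].

INTERFACE

Orientations are given as a 3x3 rotation matrix whose columns are the frame's x, y, z axes.
In Python, from cell import get_obs, vision, order gives the robot as it stands. The module is installed in compiled form; this text tells all that it offers.
- The arm moves only by the shell command python3 -m jog 'ROWS' [OPENING] [FORCE]. ROWS is JSON, a list of rows, each an object of numbers: "x", "y", "z": the shift along the tool's x, y, z in m; "yaw": the turn about the tool's z in rad. A call has 1 to 12 rows; each row shifts and turns the commanded pose from where the row before left it, along the tool's axes as they then stand; what a row does not reach is not made up. A row lasts 1/10 s, in which the tool goes at most 50 mm and 8.59 degrees, less where a joint would pass 70% of its speed; a pose out of reach is approached as far as the arm can. A call is refused whole if a number of a shift passes 0.05 or a number of a turn 0.15, either way. A call with a gripper value outside its range is refused whole. OPENING is the closure, from 0 (fully open) to 1 (shut), set as the call begins (- or left out, the last holds). The fingers move at their own pace and stop on an object; FORCE is the grip in N (left out, the last holds). Time passes only in rows, so rows that do not move let the fingers close. It gives the time, the measured TCP pose, the force, the opening and the grip force at its end, in the units of the state.
- get_obs(): the state, without advancing time (a new reading comes with each control period).
- vision.read_camera(name): name is "scene" or "top" or "wrist"; returns the picture (420x560x3 uint8, red, green, blue); there is no depth.
- vision.camera_model(name): a dict with "fx", "fy", "cx", "cy" (pixels), "T" (4x4, takes a point from camera to world coordinates). Camera axes: x right, y down, z forward; pixel columns grow to the right and rows downward; lengths in m; the calibration is good to about 2 mm. The wrist camera is an equidistant fisheye: a pixel r from the principal point sees the ray r / f radians off the axis. A picture is of the moment at which its call begins: read the wrist's pose just before it. camera_model takes no time and is no camera call; for the wrist camera it gives the pose at the moment of the call.
- order.close_job(): hands the job in; it is judged then, once.
The state is a dict: "t": time; "joint_positions": joint angles; "qvel": joint speeds; "joint_torque": joint torques, N m; "tcp_pos": TCP position; "ee_rot": TCP orientation; "ft_force": force on the tool from outside, world axes, zero at the start; "ft_torque": the same for the moment, N m; "finger_gap": finger opening in m; "finger_force": force on a finger pad.
Only numpy, scipy, OpenCV 4.12 (cv2) and the standard library are available. Lean on these libraries where they do the work, as an engineer would, in place of code of your own. Each camera call takes 0.05 s, during which the arm holds its last target. There are 200 camera calls.

TASK

On the jig board, flip the raised stop all the way down, then slide the wooden peg rail up against the fence and along it until its end seats on the stop's brass gauge screw, and hold it lightly but firmly against both for a moment without ramming it. Then let go and flip the stop back up to upright, leaving the rail flat and flush against the fence, where the stop gauged it, and everything else where it is.

Things in the scene. Friction and masses are not known exactly. Their poses are not given: they have to be found in the camera images.
- board: plywood jig board, fixed, 240 (x) x 520 (y) x 18 mm, origin at the centre of its underside on the table. Its top (the bed) is at z = 18 mm. Its y runs along the fence, towards the stop; its x points from the bed to the fence. The fence stands on its far (+x) edge
- fence: aluminium fence bar fixed on the board, 30 (x) x 520 (y) x 22 mm high above the bed (top at z = 40 mm), origin at the centre of its underside, axes as the board's. The face the rail goes against is 15 mm from the origin on its -x side, so a rail flush with it has its centre 45 mm from the fence's origin in -x
- stop: flip stop's aluminium base, fixed on the fence top, 36 x 44 mm, 42 mm high; origin at the centre of the hinge line projected on the fence top. Axes as the board's
- leaf (a joint): angle of the stop's hinged leaf (rad): 0 = fully down on its heel, across the bed; grows as it flips up and back; 1.57 = arm upright; end of travel 1.85. The hinge is stiff (friction about 0.14 N m, 1.4 N at the knob) and the leaf stays where it is left. The leaf is a steel arm 14 mm wide and 12 mm high, reaching from the hinge towards the robot, with a blade 10 mm thick (y) and 30 mm wide hanging from it to 5 mm above the bed, and a black knob at its end
- leaf_hinge (a point): centre of the leaf's hinge line, which runs along the board's y, 70 mm above the table
- leaf_knob (a point): centre of the leaf's knob: a black cylinder 22 mm in diameter and 24 mm wide, axis along the hinge line, 100 mm from the hinge, level with the hinge when down. Pinched on its two flat ends (fingers closing along the board's y) from above it turns between the fingers as it follows its arc about the hinge. With the leaf down the centre is 70 mm above the table
- leaf_blade (a point): point on the blade's -y face where the brass gauge screw, 10 mm across, comes out towards -y (the rail) by 3 to 23 mm, set differently each time and not measured: find its flat end by feel. It does not give. Leaf down: 45 mm from the hinge line in -x, 28 mm above the table, 5 mm from the knob's centre in -y. Turning the leaf does not shift it along the fence
- rail: wooden peg rail, loose, 0.11 to 0.21 kg: board 60 (x) x 200 (y) x 16 mm, with three upright round pegs 18 mm in diameter, 36 mm tall (their tops 52 mm above its underside), at y = -62, 0 and +62 mm on its centre line. Origin at the centre of its underside. Its +y end goes to the stop's screw. It starts lying on the bed, short of the stop and away from the fence, turned up to 0.25 rad
- rail_end (a point): centre of the rail's +y end face, 10 mm above its underside, 100 mm from the rail's origin
- rail_peg (a point): centre of the top of the rail's middle peg, a round grip 18 mm across, free over its whole 36 mm height; with the rail on the bed its top is 70 mm above the table
- tape: tape measure: round grey case 56 mm across, 26 mm high, standing on the jig board beyond the stop (+y side). Bystander; origin under its centre
- rule: steel rule 24 x 200 x 4 mm lying flat on the front edge of the board. Bystander; origin at the centre of its underside
- mug: white mug, 80 mm across, 90 mm high, to the left. Bystander
- remote: black remote control 160 x 45 x 18 mm, to the right. Bystander
- gift: small gift box 110 x 110 x 90 mm, to the right. Bystander
- slat: plain wooden slat 45 x 220 x 16 mm without pegs, on the table behind the fence. Bystander
- candle: amber glass candle jar with a brass cap, 70 mm across, 80 mm high, to the left. Bystander
Things that resemble listed ones, but are neither listed nor needed, are in the scene too. Several things have the shape of the rail; the one meant has the colours described above.

How it is judged:
By the outcome, as a careful person would: the job done as asked, in the order asked, and still so for the second after the job is handed in, with the robot touching nothing.
It also fails if it takes over 72 s, if anything falls off the work surface, if the arm or the gripper's body presses on something with over 40 N, if the wrist force passes 120 N, or if a joint passes its speed limit or range.

## Working session

There is one attempt and no reset: what is moved stays moved. The work goes in short steps, Python scripts to look and compute and a shell command to move; the robot and the scene stay as the last step left them, time stands still between calls to the robot, and variables do not carry over. Pictures are saved under pics/ and viewed, at most 10 in all, crops included, and the job is handed in when it is done.

```bash
mkdir -p pics; ls; python3 - <<'E'
from cell import get_obs, vision
import cv2,numpy as np
o=get_obs();print(o['t'],o['tcp_pos'],o['ee_rot'].round(3) if hasattr(o['ee_rot'],'round') else o['ee_rot'],o['finger_gap'])
for n in ['scene','top']:
    im=vision.read_camera(n);cv2.imwrite(f'pics/{n}0.png',im[:,:,::-1])
    m=vision.camera_model(n);print(n,m['fx'],m['fy'],m['cx'],m['cy'],np.array(m['T']).round(3).tolist())
E
```

```text
pics
0.0 [ 0.19040399 -0.59481343  0.23858082] [[ 0.952  0.305 -0.   ]
 [ 0.305 -0.952  0.001]
 [ 0.    -0.001 -1.   ]] 0.08532281122988421
scene 436.862967678239 436.862967678239 284.7150637576001 214.76308998110457 [[-0.553, 0.627, -0.548, 1.35], [0.833, 0.402, -0.381, 0.552], [-0.019, -0.667, -0.745, 1.163], [0.0, 0.0, 0.0, 1.0]]
top 395.97784576357213 395.97784576357213 282.08562705790655 201.80699545597676 [[0.018, -0.995, 0.094, 0.453], [-1.0, -0.018, 0.004, 0.001], [-0.002, -0.094, -0.996, 1.094], [0.0, 0.0, 0.0, 1.0]]
```

View pics/top0.png

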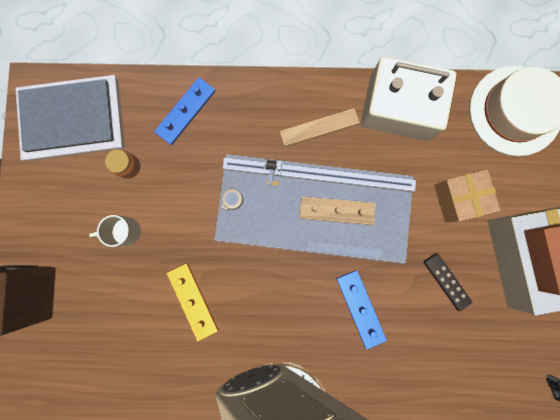

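View pics/scene0.png

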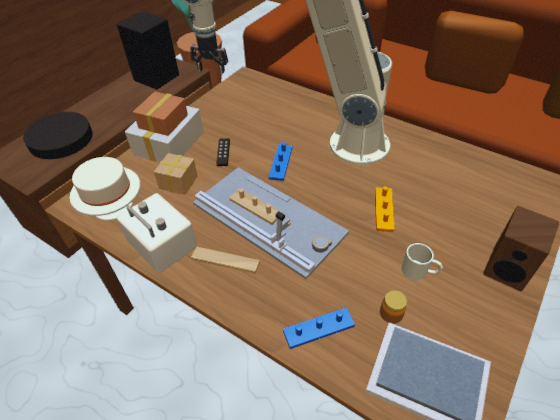

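The top view shows the board with its fence running from (225,163) to (414,184), the stop at (272,167) and the tape at (232,199). The rail candidates are wood (338,210), blue (185,110), blue (361,310), yellow (192,302) and the plain slat (320,127). Only the wooden one at (338,210) has pegs, is wood-coloured and lies on the bed. I'll check it in an enlarged crop.

```bash
python3 - <<'E'
import cv2
im=cv2.imread('pics/top0.png')[150:270,212:420]
cv2.imwrite('pics/crop0.png',cv2.resize(im,None,fx=3.84,fy=3.84,interpolation=cv2.INTER_CUBIC))
E
```

```text
(no output)
```

View pics/crop0.png

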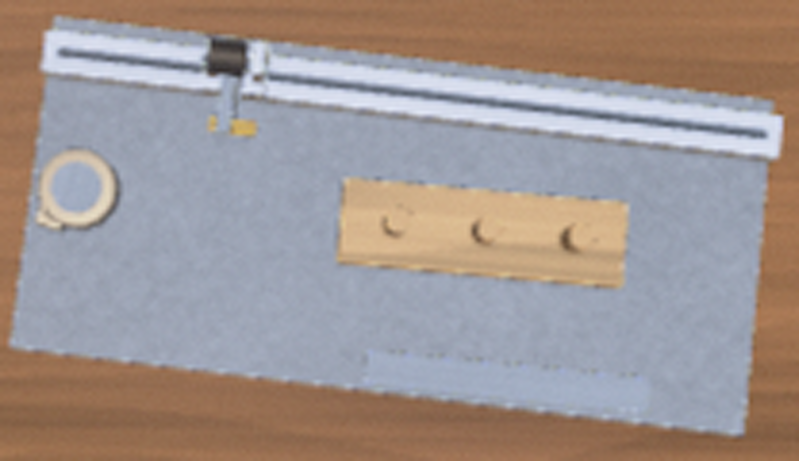

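The crop confirms it: the wooden rail with three pegs sits at crop (483,232), short of the stop. The upright leaf's knob is at (227,56), the brass screw at about (232,127) and the rule at the front at (505,380). Next I'll measure.

```bash
cat > h.py <<'E'
import numpy as np,cv2
from cell import get_obs,vision
def ray(m,u,v):
    T=np.array(m['T']);d=np.array([(u-m['cx'])/m['fx'],(v-m['cy'])/m['fy'],1.])
    return T[:3,3],T[:3,:3]@d
def fray(m,u,v):
    T=np.array(m['T']);a=np.array([(u-m['cx'])/m['fx'],(v-m['cy'])/m['fy']]);r=np.hypot(*a)+1e-9
    return T[:3,3],T[:3,:3]@np.array([*(np.sin(r)*a/r),np.cos(r)])
def onz(m,u,v,z,f=ray):
    o,d=f(m,u,v);return o+d*(z-o[2])/d[2]
E
python3 - <<'E'
from h import *
im=cv2.imread('pics/top0.png');m=vision.camera_model('top')
c=lambda x,y:(x/3.84+212-.37,y/3.84+150-.37)
hsv=cv2.cvtColor(im,cv2.COLOR_BGR2HSV)
# rail
k=np.zeros(im.shape[:2],np.uint8);k[185:235,290:385]=1
w=((hsv[...,0]<30)&(hsv[...,1]>70)&(k>0)).astype(np.uint8)
n,l,s,_=cv2.connectedComponentsWithStats(w);i=1+s[1:,4].argmax()
r=cv2.minAreaRect(cv2.findContours((l==i).astype(np.uint8),0,2)[0][0]);print(r,s[i])
b=np.array([onz(m,*p,.034) for p in cv2.boxPoints(r)]);print('rail',b.round(4).tolist(),b.mean(0).round(4))
print([np.linalg.norm(b[j]-b[j-1]).round(4) for j in range(4)])
P=lambda x,y,z:onz(m,*c(x,y),z)
f=[P(42,72,.04),P(778,158,.04)];print('fence face',np.round(f,4).tolist(),np.linalg.norm(f[0]-f[1]))
g=[P(45,30,.04),P(783,117,.04)];print('fence back',np.round(g,4).tolist())
q=[P(10,347,.018),P(743,434,.018)];print('board front',np.round(q,4).tolist(),np.linalg.norm(q[0]-q[1]))
for nm,d in (('fence',f[0]-f[1]),('board',q[0]-q[1]),('rail',None)):
    if d is not None: print(nm,np.arctan2(-d[0],d[1]))
print('knob z.17',P(227,56,.17),'tape',P(79,188,.044))
print('pegs', [P(x,y,.07).round(4).tolist() for x,y in((395,222),(486,231),(575,238))])
E
```

```text
((337.14794921875, 210.33538818359375), (73.66509246826172, 21.581571578979492), 5.079607963562012) [ 300  197   75   28 1584]
rail [[0.5114, -0.0431, 0.034], [0.5694, -0.0475, 0.034], [0.5554, -0.2448, 0.034], [0.4976, -0.2395, 0.034]] [ 0.5335 -0.1437  0.034 ]
[np.float64(0.1968), np.float64(0.0582), np.float64(0.1978), np.float64(0.0581)]
fence face [[0.6407, 0.1663, 0.04], [0.5892, -0.3491, 0.04]] 0.5180221120733116
fence back [[0.6706, 0.1652, 0.04], [0.6182, -0.353, 0.04]]
board front [[0.4481, 0.186, 0.018], [0.3969, -0.3294, 0.018]] 0.5178765863791567
fence -0.09955059432649867
board -0.09901622637121733
knob z.17 [0.62958424 0.03226144 0.17      ] tape [0.55892823 0.13737299 0.044     ]
pegs [[0.5371, -0.0801, 0.07], [0.5321, -0.1416, 0.07], [0.5285, -0.2016, 0.07]]
```

```bash
python3 -m jog '[{"z":-0.02,"yaw":0.14},{"z":-0.02,"yaw":0.14},{"z":-0.02,"yaw":0.129},{"x":0.02,"y":-0.035},{"x":0.023,"y":-0.041},{"x":0.023,"y":-0.041},{"x":0.023,"y":-0.041},{"x":0.023,"y":-0.041},{"x":0.023,"y":-0.041},{"x":0.023,"y":-0.041},{"x":0.023,"y":-0.041},{"x":0.023,"y":-0.041}]' 0.3
python3 -m jog '[{"x":0.023,"y":-0.041},{"x":0.023,"y":-0.041},{"x":0.023,"y":-0.041},{"x":0.023,"y":-0.041},{"x":0.023,"y":-0.041},{"x":0.023,"y":-0.041},{"x":0.01,"y":-0.02},{},{}]'
python3 - <<'E'
from h import *
o=get_obs();m=vision.camera_model('wrist');im=vision.read_camera('wrist')
np.save('w1.npy',np.array(m['T']));cv2.imwrite('pics/w1.png',im[:,:,::-1])
print(o['tcp_pos'],np.round(o['ee_rot'],3).tolist(),o['finger_gap'],o['t'],m['fx'],m['cx'],m['cy'],np.array(m['T']).round(3).tolist())
E
```

```text
[ 0.19040499 -0.59484415  0.23863072] [[0.952, 0.305, -0.0], [0.305, -0.952, 0.001], [0.0, -0.001, -1.0]] 0.08517149424187392 0.1 325.19226210127806 282.1745706295194 208.20996806962657 [[0.305, -0.902, -0.304, 0.269], [-0.952, -0.29, -0.097, -0.571], [-0.001, 0.319, -0.948, 0.373], [0.0, 0.0, 0.0, 1.0]]$[0]: bad value
$[0]: bad value
```

View pics/w1.png

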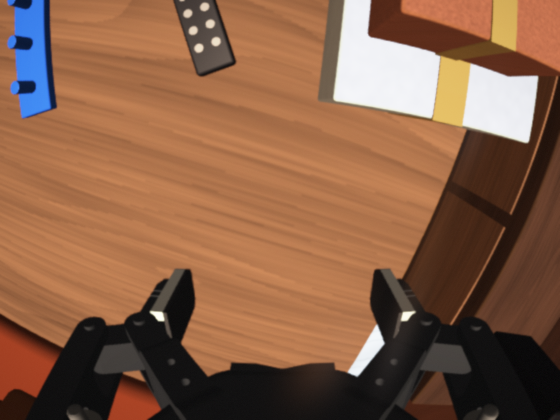

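The call was refused, so the arm hasn't moved. The picture shows only the table, with the remote at (205,40) and the gift boxes at upper right. The rows probably need all four keys.

```bash
python3 -m jog '[{"x":0,"y":0,"z":-0.02,"yaw":0.14},{"x":0,"y":0,"z":-0.02,"yaw":0.14},{"x":0,"y":0,"z":-0.02,"yaw":0.129},{"x":0.02,"y":-0.035,"z":0,"yaw":0},{"x":0.023,"y":-0.041,"z":0,"yaw":0},{"x":0.023,"y":-0.041,"z":0,"yaw":0},{"x":0.023,"y":-0.041,"z":0,"yaw":0},{"x":0.023,"y":-0.041,"z":0,"yaw":0},{"x":0.023,"y":-0.041,"z":0,"yaw":0},{"x":0.023,"y":-0.041,"z":0,"yaw":0},{"x":0.023,"y":-0.041,"z":0,"yaw":0},{"x":0.023,"y":-0.041,"z":0,"yaw":0}]' 0.3
```

```text
t: 1.35
tcp_pos: [0.4301, -0.2525, 0.2993]
ee_rot: [[0.995, -0.099, 0.0], [-0.099, -0.995, -0.0], [0.0, 0.0, -1.0]]
ft_force: [0.5, -1.2, -0.2]
finger_gap: 0.0599
finger_force: 0.0
```

```bash
python3 -m jog '[{"x":0.018,"y":-0.035,"z":0,"yaw":0},{"x":0.018,"y":-0.035,"z":0,"yaw":0},{"x":0.018,"y":-0.035,"z":0,"yaw":0},{"x":0.018,"y":-0.035,"z":0,"yaw":0},{"x":0.018,"y":-0.035,"z":0,"yaw":0},{"x":0.018,"y":-0.035,"z":0,"yaw":0},{"x":0.018,"y":-0.035,"z":0,"yaw":0},{"x":0,"y":0,"z":0,"yaw":0},{"x":0,"y":0,"z":0,"yaw":0}]'
python3 - <<'E'
from h import *
o=get_obs();m=vision.camera_model('wrist');im=vision.read_camera('wrist')
np.save('w1.npy',np.array(m['T']));cv2.imwrite('pics/w2.png',im[:,:,::-1])
print(o['tcp_pos'],o['finger_gap'],o['t'],np.array(m['T']).round(3).tolist())
E
```

```text
t: 2.25
tcp_pos: [0.579, -0.0223, 0.2988]
ee_rot: [[0.995, -0.097, -0.001], [-0.097, -0.995, -0.0], [-0.001, 0.0, -1.0]]
ft_force: [0.4, -0.1, 0.5]
finger_gap: 0.0598
finger_force: 0.0
[ 0.57902516 -0.02230607  0.29876939] 0.059803719509877284 2.25 [[-0.097, -0.943, -0.319, 0.661], [-0.995, 0.092, 0.031, -0.032], [0.0, 0.32, -0.947, 0.433], [0.0, 0.0, 0.0, 1.0]]
```

View pics/w2.png

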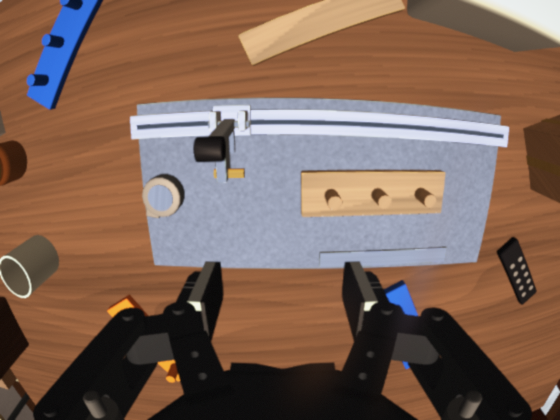

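The wrist view shows the knob at (210,149), the hinge base at (232,118), the brass screw tip at (244,173), the rail at about (372,193) and the tape at (161,197). I'll triangulate the knob with the top view and measure the rest.

```bash
python3 - <<'E'
from h import *
mt=vision.camera_model('top');mw=dict(vision.camera_model('wrist'),T=np.load('w1.npy'))
T=cv2.imread('pics/top0.png');W=cv2.imread('pics/w2.png')
def cen(im,x0,y0,x1,y1,th):
    a=(im[y0:y1,x0:x1].max(2)<th).astype(np.uint8);n,l,s,c=cv2.connectedComponentsWithStats(a);i=1+s[1:,4].argmax();print(s[i]+[x0,y0,0,0,0]);return c[i]+[x0,y0]
ct=cen(T,262,155,282,175,75);cw=cen(W,190,135,232,165,45);print(ct,cw)
def tri(r1,r2):
    (o,d),(p,e)=r1,r2;s=np.linalg.lstsq(np.c_[d,-e],p-o,rcond=None)[0];a,b=o+s[0]*d,p+s[1]*e;return (a+b)/2,np.linalg.norm(a-b)
print('knob',tri(ray(mt,*ct),fray(mw,*cw)))
F=lambda u,v,z:onz(mw,u,v,z,fray).round(4)
print('screw tri',tri(ray(mt,212+252/3.84,150+127/3.84),fray(mw,241,173)))
print('fence face top pts',[F(u,v,.04) for u,v in((131,138),(508,144),(320,137))])
print('rail corners',[F(u,v,.034) for u,v in((302,172),(443,171),(443,213),(302,216))])
print('pegs',[F(u,v,.07) for u,v in((333,198),(379,200),(424,200))])
h=cv2.cvtColor(W,cv2.COLOR_BGR2HSV)
E
```

```text
[267 166   9   4  22]
[195 136  31  25 495]
[270.68181818 167.40909091] [211.29292929 147.21414141]
knob (array([0.62747481, 0.0343409 , 0.14423443]), np.float64(0.0029168580188538664))
screw tri (array([0.59386062, 0.01651967, 0.10817787]), np.float64(0.0009061106028409223))
fence face top pts [array([0.6435, 0.1664, 0.04  ]), array([ 0.5947, -0.3517,  0.04  ]), array([ 0.6151, -0.0735,  0.04  ])]
rail corners [array([ 0.5723, -0.0483,  0.034 ]), array([ 0.5591, -0.2419,  0.034 ]), array([ 0.4978, -0.2454,  0.034 ]), array([ 0.5139, -0.0437,  0.034 ])]
pegs [array([ 0.546 , -0.0808,  0.07  ]), array([ 0.5383, -0.1371,  0.07  ]), array([ 0.5328, -0.1972,  0.07  ])]
```

```bash
python3 - <<'E'
from h import *
mt=vision.camera_model('top');mw=dict(vision.camera_model('wrist'),T=np.load('w1.npy'))
for z in (.16,.1685): print(onz(mw,211,148,z,fray),onz(mt,212+227/3.84-.37,150+56/3.84-.37,z), onz(mw,195,149,z,fray),onz(mw,226,147,z,fray))
E
```

```text
[0.62941917 0.03225038 0.16      ] [0.63149335 0.0326051  0.16      ] [0.63035664 0.0465333  0.16      ] [0.62869335 0.01913089 0.16      ]
[0.63041139 0.03025156 0.1685    ] [0.6298706  0.03231299 0.1685    ] [0.63131963 0.04408898 0.1685    ] [0.62970821 0.01754127 0.1685    ]
```

```bash
python3 -m jog '[{"x":0.022,"y":-0.03,"z":0.02,"yaw":0},{"x":0.022,"y":-0.029,"z":0.02,"yaw":0},{"x":0,"y":0,"z":0.03,"yaw":0},{"x":0,"y":0,"z":0.03,"yaw":0},{"x":0,"y":0,"z":0.025,"yaw":0},{"x":0,"y":0,"z":0.016,"yaw":0},{"x":0,"y":0,"z":0,"yaw":0},{"x":0,"y":0,"z":0,"yaw":0}]'
python3 - <<'E'
from h import *
o=get_obs();im=vision.read_camera('wrist')
cv2.imwrite('pics/w3.png',im[:,:,::-1])
print(o['tcp_pos'],o['ft_force'])
E
```

```text
t: 3.1
tcp_pos: [0.6291, 0.0308, 0.1591]
ee_rot: [[0.995, -0.1, 0.001], [-0.1, -0.995, -0.0], [0.001, -0.0, -1.0]]
ft_force: [-0.7, 0.3, -0.5]
finger_gap: 0.0597
finger_force: 0.0
[0.62905459 0.03078796 0.15906962] [-0.73258082  0.25014732 -0.47738535]
```

View pics/w3.png

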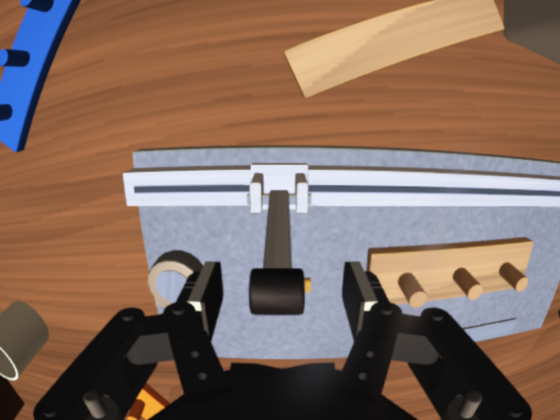

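The knob at (277,290) sits between the pads at (207,295) and (360,290). Closing on it.

```bash
python3 -m jog '[{"x":0,"y":0,"z":0,"yaw":0},{"x":0,"y":0,"z":0,"yaw":0},{"x":0,"y":0,"z":0,"yaw":0},{"x":0,"y":0,"z":0,"yaw":0},{"x":0,"y":0,"z":0,"yaw":0},{"x":0,"y":0,"z":0,"yaw":0}]' 1 25
```

```text
t: 3.75
tcp_pos: [0.6297, 0.0331, 0.1598]
ee_rot: [[0.995, -0.099, 0.002], [-0.099, -0.995, 0.002], [0.002, -0.003, -1.0]]
ft_force: [-0.5, 8.2, 5.8]
finger_gap: 0.0235
finger_force: 29.7
```

```bash
python3 -m jog '[{"x":0,"y":-0.003,"z":0,"yaw":0},{"x":-0.011,"y":0,"z":0.002,"yaw":0},{"x":-0.011,"y":0,"z":0.004,"yaw":0},{"x":-0.009,"y":0,"z":0.004,"yaw":0},{"x":-0.009,"y":0,"z":0.005,"yaw":0},{"x":-0.008,"y":0,"z":0.006,"yaw":0},{"x":-0.008,"y":0,"z":0.006,"yaw":0}]'
python3 -m jog '[{"x":-0.007,"y":0,"z":0.007,"yaw":0},{"x":-0.006,"y":0,"z":0.008,"yaw":0},{"x":-0.005,"y":0,"z":0.009,"yaw":0},{"x":-0.005,"y":0,"z":0.009,"yaw":0},{"x":-0.003,"y":0,"z":0.009,"yaw":0},{"x":-0.003,"y":0,"z":0.01,"yaw":0},{"x":-0.001,"y":0,"z":0.01,"yaw":0},{"x":-0.001,"y":0,"z":0.01,"yaw":0},{"x":0,"y":0,"z":0,"yaw":0},{"x":0,"y":0,"z":0,"yaw":0}]'
```

```text
t: 4.45
tcp_pos: [0.5746, 0.039, 0.1327]
ee_rot: [[0.995, -0.099, 0.004], [-0.099, -0.995, -0.002], [0.004, 0.001, -1.0]]
ft_force: [4.5, -6.5, 0.6]
finger_gap: 0.0233
finger_force: 31.4
t: 5.45
tcp_pos: [0.5423, 0.0422, 0.0593]
ee_rot: [[0.995, -0.099, -0.001], [-0.099, -0.995, -0.001], [-0.0, 0.001, -1.0]]
ft_force: [-1.1, -5.5, -0.6]
finger_gap: 0.0238
finger_force: 35.2
```

```bash
python3 -m jog '[{"x":0,"y":0.002,"z":0.002,"yaw":0},{"x":0,"y":0,"z":0.001,"yaw":0},{"x":0,"y":0,"z":0.001,"yaw":0},{"x":0,"y":0,"z":0,"yaw":0},{"x":0,"y":0,"z":0,"yaw":0}]'
```

```text
t: 5.95
tcp_pos: [0.5423, 0.042, 0.0557]
ee_rot: [[0.995, -0.099, 0.0], [-0.099, -0.995, 0.001], [0.0, -0.001, -1.0]]
ft_force: [-2.8, 6.8, 1.9]
finger_gap: 0.0238
finger_force: 35.7
```

```bash
python3 -m jog '[{"x":0,"y":0,"z":0.001,"yaw":0},{"x":0,"y":0,"z":0.001,"yaw":0},{"x":0,"y":0,"z":0.001,"yaw":0},{"x":0,"y":0,"z":0,"yaw":0},{"x":0,"y":0,"z":0,"yaw":0}]'
```

```text
t: 6.45
tcp_pos: [0.5424, 0.042, 0.0542]
ee_rot: [[0.995, -0.099, 0.001], [-0.099, -0.995, 0.001], [0.001, -0.001, -1.0]]
ft_force: [-9.7, 6.4, 21.9]
finger_gap: 0.0236
finger_force: 38.4
```

Leaf seated on its heel: the force rises to 22 N at knob height. Releasing and moving over the middle peg.

```bash
python3 -m jog '[{"x":0,"y":0,"z":-0.003,"yaw":0},{"x":0,"y":0,"z":0,"yaw":0},{"x":0,"y":0,"z":0,"yaw":0},{"x":0,"y":0,"z":0,"yaw":0},{"x":0,"y":0,"z":-0.03,"yaw":0},{"x":0,"y":0,"z":-0.04,"yaw":0},{"x":0,"y":0.024,"z":-0.027,"yaw":0},{"x":0.003,"y":0.04,"z":0,"yaw":0},{"x":0.004,"y":0.04,"z":0,"yaw":0},{"x":0.004,"y":0.04,"z":0,"yaw":0},{"x":0,"y":0.04,"z":0,"yaw":0},{"x":0,"y":0,"z":0,"yaw":0}]' 0.4
python3 - <<'E'
from h import *
o=get_obs();m=vision.camera_model('wrist');im=vision.read_camera('wrist')
np.save('w4.npy',np.array(m['T']));cv2.imwrite('pics/w4.png',im[:,:,::-1])
print(o['tcp_pos'],o['finger_gap'],o['t'])
E
```

```text
t: 7.65
tcp_pos: [0.5347, -0.1471, 0.1522]
ee_rot: [[0.995, -0.102, 0.0], [-0.102, -0.995, -0.001], [0.0, 0.001, -1.0]]
ft_force: [-0.9, 1.2, -1.4]
finger_gap: 0.0511
finger_force: 0.0
[ 0.53468187 -0.14714802  0.1521539 ] 0.05110673682535887 7.65
```

View pics/w4.png

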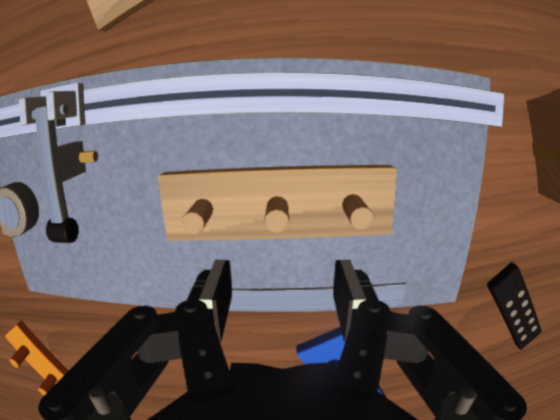

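The leaf is down, with its knob at (62,231) and the screw tip at (97,157). The middle peg's top is at (277,222), and the side pegs are at (193,222) and (362,217).

```bash
python3 - <<'E'
from h import *
m=dict(vision.camera_model('wrist'),T=np.load('w4.npy'))
ex=np.array([.995,-.099]);ey=np.array([.099,.995])
for n,u,v,z in(('peg',277,222,.07),('pegL',193,223,.07),('pegR',362,218,.07),('screw',97,157,.028),('blade',82,158,.028),('knob',62,231,.07),('end+x',160,175,.034),('end-x',167,240,.034),('fence',300,122,.04)):
    p=onz(m,u,v,z,fray);print(n,p.round(4),'s',(p[:2]@ex).round(4),(p[:2]@ey).round(4))
o=get_obs();print(o['tcp_pos'][:2]@ex,o['tcp_pos'][:2]@ey)
E
```

```text
peg [ 0.5343 -0.1451  0.07  ] s 0.546 -0.0915
pegL [ 0.5396 -0.0839  0.07  ] s 0.5452 -0.03
pegR [ 0.5309 -0.2065  0.07  ] s 0.5487 -0.1529
screw [0.5953 0.0116 0.028 ] s 0.5912 0.0705
blade [0.5971 0.0289 0.028 ] s 0.5913 0.0878
knob [0.543 0.04  0.07 ] s 0.5364 0.0935
end+x [ 0.5716 -0.0506  0.034 ] s 0.5737 0.0062
end-x [ 0.513 -0.044  0.034] s 0.5148 0.007
fence [ 0.6007 -0.1691  0.04  ] s 0.6144 -0.1088
0.5463588008517035 -0.09156537027024819
```

```bash
python3 -m jog '[{"x":0,"y":0,"z":0.04,"yaw":0},{"x":0,"y":0,"z":0.035,"yaw":0},{"x":0,"y":0,"z":0.02,"yaw":0},{"x":0,"y":0,"z":0.01,"yaw":0},{"x":0,"y":0,"z":0,"yaw":0}]'
python3 -m jog '[{"x":0,"y":0,"z":0,"yaw":0},{"x":0,"y":0,"z":0,"yaw":0},{"x":0,"y":0,"z":0,"yaw":0},{"x":0,"y":0,"z":0,"yaw":0},{"x":0,"y":0,"z":0,"yaw":0}]' 1 20
```

```text
t: 8.2
tcp_pos: [0.5343, -0.1421, 0.0461]
ee_rot: [[0.995, -0.098, -0.002], [-0.098, -0.995, 0.001], [-0.002, -0.001, -1.0]]
ft_force: [0.2, -0.2, 1.0]
finger_gap: 0.0512
finger_force: 0.0
t: 8.7
tcp_pos: [0.536, -0.1432, 0.0486]
ee_rot: [[0.995, -0.099, 0.002], [-0.099, -0.995, -0.0], [0.002, 0.0, -1.0]]
ft_force: [-0.3, 2.8, 7.6]
finger_gap: 0.0175
finger_force: 20.8
```

```bash
python3 -m jog '[{"x":0,"y":0,"z":-0.0015,"yaw":0},{"x":0.005,"y":0,"z":0,"yaw":0},{"x":0.009,"y":0,"z":0,"yaw":0},{"x":0.009,"y":0,"z":0,"yaw":0},{"x":0.009,"y":0,"z":0,"yaw":0},{"x":0.004,"y":0,"z":0,"yaw":0},{"x":0,"y":0,"z":0,"yaw":0},{"x":0,"y":0,"z":0,"yaw":0}]'
```

```text
t: 9.5
tcp_pos: [0.5708, -0.1467, 0.0486]
ee_rot: [[0.995, -0.099, -0.0], [-0.099, -0.995, 0.0], [-0.0, -0.0, -1.0]]
ft_force: [0.6, -0.3, -1.2]
finger_gap: 0.0172
finger_force: 20.1
```

```bash
python3 -m jog '[{"x":0.003,"y":0,"z":0,"yaw":0},{"x":0.002,"y":0,"z":0,"yaw":0},{"x":0.001,"y":0,"z":0,"yaw":0},{"x":0.001,"y":0,"z":0,"yaw":0},{"x":0,"y":0,"z":0,"yaw":0},{"x":0,"y":0,"z":0,"yaw":0}]'
python3 -m jog '[{"x":0.001,"y":0,"z":0,"yaw":0},{"x":0.001,"y":0,"z":0,"yaw":0},{"x":0,"y":0,"z":0,"yaw":0},{"x":0,"y":0,"z":0,"yaw":0}]'
```

```text
t: 10.1
tcp_pos: [0.5778, -0.1474, 0.0487]
ee_rot: [[0.995, -0.099, -0.0], [-0.099, -0.995, 0.0], [-0.0, -0.0, -1.0]]
ft_force: [0.1, 0.0, -1.7]
finger_gap: 0.0171
finger_force: 20.1
t: 10.5
tcp_pos: [0.5796, -0.1475, 0.0487]
ee_rot: [[0.995, -0.099, -0.0], [-0.099, -0.995, 0.0], [-0.0, -0.0, -1.0]]
ft_force: [-1.5, 1.2, -1.1]
finger_gap: 0.0175
finger_force: 20.1
```

```bash
python3 -m jog '[{"x":0.001,"y":0,"z":0,"yaw":0},{"x":0.0,"y":0,"z":0,"yaw":0},{"x":0,"y":0,"z":0,"yaw":0}]'
python3 -m jog '[{"x":0.001,"y":0,"z":0,"yaw":0},{"x":0,"y":0,"z":0,"yaw":0},{"x":0,"y":0,"z":0,"yaw":0}]'
```

```text
t: 10.8
tcp_pos: [0.5801, -0.1474, 0.0487]
ee_rot: [[0.995, -0.099, -0.001], [-0.099, -0.995, 0.0], [-0.001, -0.0, -1.0]]
ft_force: [-4.0, 2.9, 2.9]
finger_gap: 0.0173
finger_force: 20.4
t: 11.1
tcp_pos: [0.5815, -0.1476, 0.0487]
ee_rot: [[0.995, -0.099, -0.001], [-0.099, -0.995, 0.0], [-0.001, -0.0, -1.0]]
ft_force: [-4.9, 3.8, 2.4]
finger_gap: 0.0176
finger_force: 20.3
```

```bash
python3 -m jog '[{"x":0.001,"y":0,"z":0,"yaw":0},{"x":0.0,"y":0,"z":0,"yaw":0},{"x":0,"y":0,"z":0,"yaw":0}]'
python3 -m jog '[{"x":0.001,"y":0,"z":0,"yaw":0},{"x":0,"y":0,"z":0,"yaw":0},{"x":0,"y":0,"z":0,"yaw":0}]'
```

```text
t: 11.4
tcp_pos: [0.5818, -0.1476, 0.0488]
ee_rot: [[0.995, -0.099, -0.002], [-0.099, -0.995, 0.001], [-0.002, -0.0, -1.0]]
ft_force: [-6.8, 3.2, 4.7]
finger_gap: 0.0172
finger_force: 20.7
t: 11.7
tcp_pos: [0.582, -0.1476, 0.0487]
ee_rot: [[0.995, -0.099, -0.004], [-0.099, -0.995, 0.001], [-0.004, -0.0, -1.0]]
ft_force: [-8.8, 3.9, 8.0]
finger_gap: 0.0174
finger_force: 21.0
```

```bash
python3 -m jog '[{"x":-0.0015,"y":0,"z":0,"yaw":0},{"x":0,"y":-0.005,"z":0,"yaw":0},{"x":0,"y":-0.008,"z":0,"yaw":0},{"x":0,"y":-0.008,"z":0,"yaw":0},{"x":0,"y":-0.008,"z":0,"yaw":0},{"x":0,"y":-0.008,"z":0,"yaw":0},{"x":0,"y":-0.008,"z":0,"yaw":0},{"x":0,"y":-0.004,"z":0,"yaw":0},{"x":0,"y":0,"z":0,"yaw":0},{"x":0,"y":0,"z":0,"yaw":0}]'
```

```text
t: 12.7
tcp_pos: [0.5869, -0.099, 0.0487]
ee_rot: [[0.995, -0.099, -0.001], [-0.099, -0.995, 0.0], [-0.001, 0.0, -1.0]]
ft_force: [-4.3, 1.6, 2.4]
finger_gap: 0.0174
finger_force: 20.4
```

```bash
python3 -m jog '[{"x":0,"y":-0.003,"z":0,"yaw":0},{"x":0,"y":-0.002,"z":0,"yaw":0},{"x":0,"y":-0.001,"z":0,"yaw":0},{"x":0,"y":0,"z":0,"yaw":0},{"x":0,"y":0,"z":0,"yaw":0}]'
python3 -m jog '[{"x":0,"y":-0.001,"z":0,"yaw":0},{"x":0,"y":-0.001,"z":0,"yaw":0},{"x":0,"y":0,"z":0,"yaw":0},{"x":0,"y":0,"z":0,"yaw":0}]'
```

```text
t: 13.2
tcp_pos: [0.5874, -0.0938, 0.0488]
ee_rot: [[0.995, -0.099, -0.001], [-0.099, -0.995, -0.001], [-0.0, 0.001, -1.0]]
ft_force: [-5.4, -3.8, 2.2]
finger_gap: 0.0175
finger_force: 20.4
t: 13.6
tcp_pos: [0.5876, -0.0919, 0.0487]
ee_rot: [[0.995, -0.099, -0.001], [-0.099, -0.995, -0.001], [-0.001, 0.001, -1.0]]
ft_force: [-6.4, -4.0, 2.2]
finger_gap: 0.0174
finger_force: 20.4
```

```bash
for i in 1; do python3 -m jog '[{"x":0,"y":-0.001,"z":0,"yaw":0},{"x":0,"y":0,"z":0,"yaw":0},{"x":0,"y":0,"z":0,"yaw":0}]'; done
python3 -m jog '[{"x":0,"y":-0.001,"z":0,"yaw":0},{"x":0,"y":0,"z":0,"yaw":0},{"x":0,"y":0,"z":0,"yaw":0}]'
python3 -m jog '[{"x":0,"y":-0.001,"z":0,"yaw":0},{"x":0,"y":0,"z":0,"yaw":0},{"x":0,"y":0,"z":0,"yaw":0}]'
```

```text
t: 13.9
tcp_pos: [0.5877, -0.0909, 0.0487]
ee_rot: [[0.995, -0.099, -0.001], [-0.099, -0.995, -0.001], [-0.0, 0.001, -1.0]]
ft_force: [-5.7, -3.6, 2.6]
finger_gap: 0.0175
finger_force: 20.4
t: 14.2
tcp_pos: [0.5878, -0.0899, 0.0487]
ee_rot: [[0.995, -0.099, -0.001], [-0.099, -0.995, -0.001], [-0.001, 0.001, -1.0]]
ft_force: [-4.4, -3.6, 2.1]
finger_gap: 0.0171
finger_force: 20.4
t: 14.5
tcp_pos: [0.5879, -0.089, 0.0487]
ee_rot: [[0.995, -0.099, -0.001], [-0.099, -0.995, -0.001], [-0.0, 0.001, -1.0]]
ft_force: [-6.4, -4.1, 2.5]
finger_gap: 0.017
finger_force: 20.4
```

Still sliding at steady friction of about 4 N. Continuing.

```bash
python3 -m jog '[{"x":0,"y":-0.001,"z":0,"yaw":0},{"x":0,"y":0,"z":0,"yaw":0},{"x":0,"y":0,"z":0,"yaw":0}]' | sed -n '2p;4p'
python3 -m jog '[{"x":0,"y":-0.001,"z":0,"yaw":0},{"x":0,"y":0,"z":0,"yaw":0},{"x":0,"y":0,"z":0,"yaw":0}]'| sed -n '2p;4p'
python3 -m jog '[{"x":0,"y":-0.001,"z":0,"yaw":0},{"x":0,"y":0,"z":0,"yaw":0},{"x":0,"y":0,"z":0,"yaw":0}]'| sed -n '2p;4p'
```

```text
tcp_pos: [0.588, -0.0879, 0.0488]
ft_force: [-5.4, -4.0, 2.5]
tcp_pos: [0.5881, -0.087, 0.0487]
ft_force: [-5.6, -4.3, 3.0]
tcp_pos: [0.5882, -0.0859, 0.0488]
ft_force: [-5.2, -4.1, 2.7]
```

```bash
python3 -m jog '[{"x":0,"y":-0.001,"z":0,"yaw":0},{"x":0,"y":0,"z":0,"yaw":0},{"x":0,"y":0,"z":0,"yaw":0}]' | sed -n '2p;4p'
python3 -m jog '[{"x":0,"y":-0.001,"z":0,"yaw":0},{"x":0,"y":0,"z":0,"yaw":0},{"x":0,"y":0,"z":0,"yaw":0}]'| sed -n '2p;4p'
```

```text
tcp_pos: [0.5883, -0.085, 0.0487]
ft_force: [-5.7, -3.4, 2.1]
tcp_pos: [0.5884, -0.084, 0.0488]
ft_force: [-5.9, -4.1, 1.5]
```

```bash
python3 - <<'E'
from h import *
im=vision.read_camera('wrist');cv2.imwrite('pics/w5.png',im[:,:,::-1])
E
```

```text
(no output)
```

View pics/w5.png

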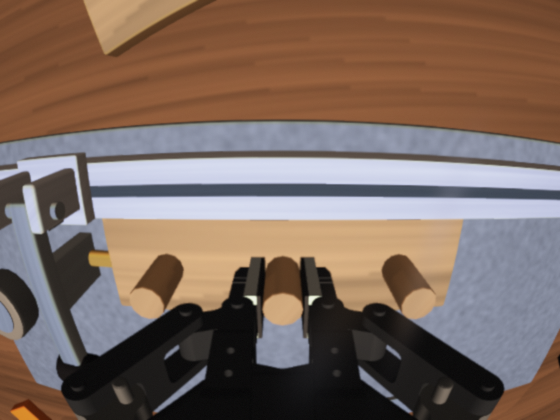

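The rail is flush along the fence, and its end at about (110,258) is just at the screw tip at (109,259). A few more small steps, watching the force along y.

```bash
python3 -m jog '[{"x":0,"y":-0.001,"z":0,"yaw":0},{"x":0,"y":0,"z":0,"yaw":0},{"x":0,"y":0,"z":0,"yaw":0}]' | sed -n '2p;4p'
python3 -m jog '[{"x":0,"y":-0.001,"z":0,"yaw":0},{"x":0,"y":0,"z":0,"yaw":0},{"x":0,"y":0,"z":0,"yaw":0}]'| sed -n '2p;4p'
```

```text
tcp_pos: [0.5884, -0.0837, 0.0488]
ft_force: [-6.8, -8.3, 1.7]
tcp_pos: [0.5884, -0.0834, 0.0488]
ft_force: [-6.4, -12.5, 2.8]
```

```bash
python3 -m jog '[{"x":0,"y":0,"z":0,"yaw":0},{"x":0,"y":0,"z":0,"yaw":0},{"x":0,"y":0,"z":0,"yaw":0},{"x":0,"y":0,"z":0,"yaw":0},{"x":0,"y":0,"z":0,"yaw":0},{"x":0,"y":0,"z":0,"yaw":0},{"x":0,"y":0,"z":0,"yaw":0},{"x":0,"y":0,"z":0,"yaw":0},{"x":0,"y":0,"z":0,"yaw":0},{"x":0,"y":0,"z":0,"yaw":0}]' | sed -n '1,4p'
python3 -m jog '[{"x":0,"y":0.001,"z":0,"yaw":0},{"x":-0.0005,"y":0,"z":0,"yaw":0},{"x":0,"y":0,"z":0,"yaw":0}]'| sed -n '1,4p'
```

```text
t: 17.65
tcp_pos: [0.5884, -0.0834, 0.0488]
ee_rot: [[0.995, -0.098, -0.001], [-0.098, -0.995, -0.003], [-0.0, 0.003, -1.0]]
ft_force: [-6.6, -12.5, 4.0]
t: 17.95
tcp_pos: [0.5884, -0.0836, 0.0488]
ee_rot: [[0.995, -0.099, 0.0], [-0.099, -0.995, -0.002], [0.001, 0.002, -1.0]]
ft_force: [-4.2, -7.1, 1.3]
```

```bash
python3 -m jog '[{"x":0,"y":0,"z":0,"yaw":0},{"x":0,"y":0,"z":0,"yaw":0},{"x":0,"y":0,"z":0,"yaw":0},{"x":0,"y":0,"z":0,"yaw":0},{"x":0,"y":0,"z":-0.02,"yaw":0},{"x":0,"y":0,"z":-0.04,"yaw":0},{"x":0,"y":0,"z":-0.04,"yaw":0},{"x":0,"y":0,"z":0,"yaw":0},{"x":0,"y":0,"z":0,"yaw":0}]' 0.45
python3 - <<'E'
from h import *
o=get_obs();m=vision.camera_model('wrist');im=vision.read_camera('wrist')
np.save('w6.npy',np.array(m['T']));cv2.imwrite('pics/w6.png',im[:,:,::-1])
ex=np.array([.995,-.099]);ey=np.array([.099,.995]);p=o['tcp_pos'][:2];print(p@ex,p@ey)
E
```

```text
t: 18.85
tcp_pos: [0.5891, -0.0821, 0.1499]
ee_rot: [[0.995, -0.099, 0.003], [-0.099, -0.995, -0.0], [0.003, 0.0, -1.0]]
ft_force: [0.8, 1.0, -0.2]
finger_gap: 0.0472
finger_force: 0.0
0.5943012109675333 -0.02335607475596433
```

View pics/w6.png

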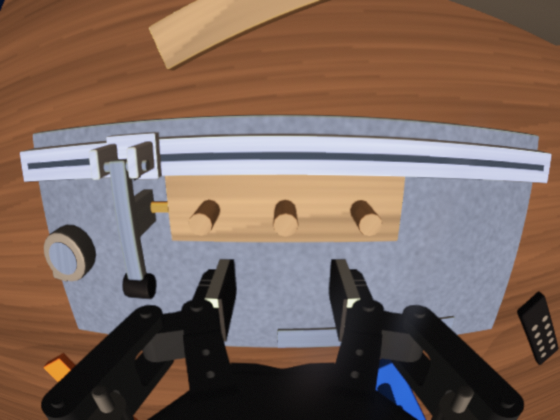

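The rail is flush, with its end on the screw at (168,207), and the knob is at (139,286). Moving back to the knob.

```bash
python3 -m jog '[{"x":-0.02,"y":-0.038,"z":0,"yaw":0},{"x":-0.02,"y":-0.04,"z":0,"yaw":0},{"x":-0.019,"y":-0.041,"z":0,"yaw":0},{"x":0,"y":0,"z":0,"yaw":0},{"x":0,"y":0,"z":0.03,"yaw":0},{"x":0,"y":0,"z":0.03,"yaw":0},{"x":0,"y":0,"z":0.02,"yaw":0},{"x":0,"y":0,"z":0.011,"yaw":0},{"x":0,"y":0,"z":0,"yaw":0},{"x":0,"y":0,"z":0,"yaw":0}]'
```

```text
t: 19.9
tcp_pos: [0.5415, 0.0419, 0.0578]
ee_rot: [[0.995, -0.099, -0.0], [-0.099, -0.995, -0.0], [-0.0, 0.0, -1.0]]
ft_force: [-0.6, -0.4, 0.3]
finger_gap: 0.0472
finger_force: 0.0
```

```bash
python3 -m jog '[{"x":0,"y":0,"z":0,"yaw":0},{"x":0,"y":0,"z":0,"yaw":0},{"x":0,"y":0,"z":0,"yaw":0},{"x":0,"y":0,"z":0,"yaw":0},{"x":0,"y":0,"z":0,"yaw":0}]' 1 25
python3 -m jog '[{"x":0.001,"y":0,"z":-0.01,"yaw":0},{"x":0.001,"y":0,"z":-0.01,"yaw":0},{"x":0.003,"y":0,"z":-0.01,"yaw":0},{"x":0.003,"y":0,"z":-0.009,"yaw":0},{"x":0.005,"y":0,"z":-0.009,"yaw":0},{"x":0.005,"y":0,"z":-0.009,"yaw":0},{"x":0.006,"y":0,"z":-0.008,"yaw":0},{"x":0.007,"y":0,"z":-0.007,"yaw":0},{"x":0,"y":0,"z":0,"yaw":0}]'
```

```text
t: 20.4
tcp_pos: [0.5422, 0.0422, 0.0588]
ee_rot: [[0.995, -0.099, 0.002], [-0.099, -0.995, 0.0], [0.002, -0.0, -1.0]]
ft_force: [-0.2, -0.4, 6.7]
finger_gap: 0.0235
finger_force: 29.2
t: 21.3
tcp_pos: [0.5728, 0.039, 0.1312]
ee_rot: [[0.995, -0.099, -0.0], [-0.099, -0.995, 0.0], [-0.0, -0.0, -1.0]]
ft_force: [-6.2, 0.8, 6.1]
finger_gap: 0.0232
finger_force: 26.7
```

```bash
python3 -m jog '[{"x":0.008,"y":0,"z":-0.006,"yaw":0},{"x":0.008,"y":0,"z":-0.006,"yaw":0},{"x":0.009,"y":0,"z":-0.005,"yaw":0},{"x":0.009,"y":0,"z":-0.004,"yaw":0},{"x":0.009,"y":0,"z":-0.003,"yaw":0},{"x":0.009,"y":0,"z":-0.002,"yaw":0},{"x":0.009,"y":0,"z":-0.0015,"yaw":0},{"x":0.009,"y":0,"z":0,"yaw":0},{"x":0,"y":0,"z":0,"yaw":0},{"x":0,"y":0,"z":0,"yaw":0},{"x":0,"y":0,"z":0,"yaw":0}]'
```

```text
t: 22.4
tcp_pos: [0.6434, 0.0319, 0.1584]
ee_rot: [[0.995, -0.099, 0.003], [-0.099, -0.995, -0.0], [0.003, -0.0, -1.0]]
ft_force: [-0.6, -0.2, 5.1]
finger_gap: 0.0236
finger_force: 26.3
```

```bash
python3 -m jog '[{"x":-0.001,"y":0,"z":-0.001,"yaw":0},{"x":0,"y":0,"z":0,"yaw":0},{"x":0,"y":0,"z":0,"yaw":0},{"x":0,"y":0,"z":0,"yaw":0},{"x":0,"y":0,"z":0,"yaw":0},{"x":0,"y":0,"z":-0.03,"yaw":0},{"x":0,"y":0,"z":-0.04,"yaw":0},{"x":-0.03,"y":0.02,"z":-0.03,"yaw":0},{"x":-0.04,"y":0.02,"z":0,"yaw":0},{"x":-0.04,"y":0.02,"z":0,"yaw":0},{"x":0,"y":0,"z":0,"yaw":0},{"x":0,"y":0,"z":0,"yaw":0}]' 0.4
python3 - <<'E'
from h import *
im=vision.read_camera('wrist');m=vision.camera_model('wrist');np.save('w7.npy',np.array(m['T']))
cv2.imwrite('pics/w7.png',im[:,:,::-1])
E
```

```text
t: 23.6
tcp_pos: [0.5252, -0.0169, 0.2588]
ee_rot: [[0.995, -0.1, 0.001], [-0.1, -0.995, 0.0], [0.001, -0.0, -1.0]]
ft_force: [0.6, 0.6, 1.3]
finger_gap: 0.0515
finger_force: 0.0
```

View pics/w7.png

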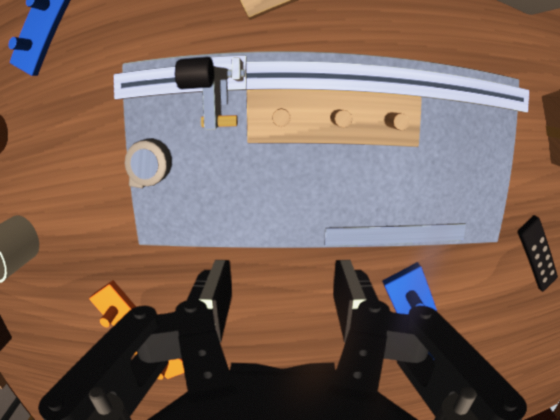

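The leaf is upright, with its knob over the fence at (194,73), and the rail lies flush along it from (248,90) to (420,97). One numeric check before handing in.

```bash
python3 - <<'E'
from h import *
m=dict(vision.camera_model('wrist'),T=np.load('w7.npy'))
ex=np.array([.995,-.099]);ey=np.array([.099,.995])
for n,u,v,z in(('knob',194,73,.17),('end-x',248,143,.034),('far-x',419,145,.034),('pegs',281,117,.07),('',343,119,.07),('',400,121,.07)):
    p=onz(m,u,v,z,fray);print(n,(p[:2]@ex).round(4),(p[:2]@ey).round(4))
E
```

```text
knob 0.6304 0.0943
end-x 0.5634 0.0719
far-x 0.5654 -0.1264
pegs 0.5936 0.0351
 0.5927 -0.0264
 0.5936 -0.0868
```

```bash
python3 -c "
from cell import order
print(order.close_job())"
```

```text
the job is handed in; nothing more can be done
None
```

I flipped the stop down, seated the rail flush on the fence and against the gauge screw, held it there lightly for about a second, then flipped the stop back up and handed the job in at about 24 s; the judge's verdict was not shown.

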